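# Charge the blue grinding jar from the drop cup

### The arm

A 7-joint arm with a two-finger parallel gripper is mounted at the origin on the work surface. World frame = base frame: x ahead of the robot, y to its left, z up, the work surface at z = 0. Lengths are in m, angles in rad, forces in N, time in s.
With the tool pointing down it reaches from about 0.4 to 0.85 m from the base axis. Payload 4.5 kg.
Tool frame: the origin (TCP) lies at the very end of the fingers, on their centre line; the grasp point (between the pads) lies 19 mm behind it (tcp_to_grasp is the z of the grasp point in the tool frame, in m); z points along the fingers, y is the line along which they close (so a half turn about z gives the same grasp; the last joint's range is limited). The gripper opens to 88 mm and grips with 3 to 60 N. Pads are 18 mm wide; open, the fingers measure 123 mm over their backs; the gripper's body (75 mm by 187 mm) begins 45 mm behind the grasp point.
Start: joints at [-1.21, 0.689, -0.195, 1.565, 0.157, 0.902, -0.215], TCP at [0.201, 0.592, 0.239] pointing down, gripper open.
Joint ranges: [-3.01, 3.01], [-0.46, 2.08], [-1.47, 1.51], [0.13, 2.56], [-1, 4.14], [0.04, 2.09], [-2.66, 2.66]. Speed limits (rad/s): [2.57, 2.57, 3.14, 3.14, 3.14, 3.14, 3.14].

### API

Orientations are given as a unit quaternion [x, y, z, w].
In Python, from plant import * gives the robot as it stands. The module is installed in compiled form; this text tells all that it offers.
- The arm moves only by the shell command python3 -m jog 'ROWS' [OPENING] [FORCE]. ROWS is JSON, a list that holds one entry, the list of rows, each a list of 6 numbers: the shift along the tool's x, y, z in m, then the turn, a rotation vector about the tool's x, y, z in rad. In form: [[[dx, dy, dz, ax, ay, az], ...]]. A call has 1 to 12 rows; each row shifts and turns the commanded pose from where the row before left it, along the tool's axes as they then stand; what a row does not reach is not made up. A row lasts 1/8 s, in which the tool goes at most 62.5 mm and 10.7 degrees, less where a joint would pass 70% of its speed; a pose out of reach is approached as far as the arm can. A call with a gripper value outside its range is refused whole. OPENING is the finger opening in m, from 0 to 0.0881, set as the call begins (- or left out, the last holds). The fingers move at their own pace and stop on an object; FORCE is the grip in N (left out, the last holds). Time passes only in rows, so rows that do not move let the fingers close. It gives the time, the measured TCP pose, the force, the opening and the grip force at its end, in the units of the state.
- get_state(): the state, without advancing time (a new reading comes with each control period).
- snapshot(name): name is "scene" or "top" or "wrist"; returns a dict with "frame" (480x640x3 uint8, red, green, blue), "mtx" (3x3 intrinsics, pixels), "xyz" and "orientation" of the camera in the world; the wrist camera has in their place "mount" (4x4, takes a point from camera to tool coordinates, whose origin is the TCP and whose axes are the flange's). Camera axes: x right, y down, z forward; pixel columns grow to the right and rows downward; lengths in m; the calibration is good to about 2 mm. A picture is of the moment at which its call begins: read the wrist's pose just before it. There is no depth.
- finish_job(): hands the job in; it is judged then, once.
The state is a dict: "clock": time; "q": joint angles; "qd": joint speeds; "joint_torque": joint torques, N m; "tool_pos": TCP position; "eef_rot": TCP orientation; "contact_force": force on the tool from outside, world axes, zero at the start; "moment": the same for the moment, N m; "opening": opening from 0.0 (shut) to 1.0 (fully open); "finger_force": force on a finger pad.
Only numpy, scipy, OpenCV 4.12 (cv2) and the standard library are available. Lean on these libraries where they do the work, as an engineer would, in place of code of your own. Each camera call takes 0.05 s, during which the arm holds its last target. There are 200 camera calls.

### The job

Put the steel grinding ball into the blue jar with the drop cup: set the cup level on the mouth of the blue jar, let go of it, then press its red tab down so that the hinged bottom swings open and the ball falls in. Leave the cup sitting level on the blue jar, and leave the orange jar where it stands.

Things in the scene. Friction and masses are not known exactly. Their poses are not given: they have to be found in the camera images.
- drop_cup: Loose white cup, 0.25 kg, parked in an aluminium ring, 60 mm high. Round flange 124 mm across, 4 mm thick; upright tube 38 mm across, 28 mm bore, from 14 mm below to 44 mm above the flange underside; grey grip flats 44 mm apart, 26 mm wide, 10 to 44 mm up. Origin: tube axis at flange underside. z up, x towards the red tab, flats look to +y and -y: fingers closing along y clear the tab.
- tab_top (a point): Centre of the top of the cup's red tab, a pad 20 mm (x) by 26 mm (y), 38 mm from the tube axis along cup x, 30 mm above the flange underside when up (14 mm below the tube top). Goes straight down 10 mm to its stop; spring 3 N at first, 5 N at the stop, lifts it again. Pressing it swings the hinged bottom open; the ball falls at about 7 mm.
- ball_center (a point): Centre of the steel grinding ball, 20 mm across, 33 g, that starts loose in the cup's tube on the hinged bottom (steel, 34 mm square). The bottom swings down to about 52 mm below the flange while the tab is pressed, and springs shut when it is let go.
- jar_blue: Target: open round blue jar with a white band, 100 mm across, 80 mm high, wall 4 mm, floor 6 mm thick, 0.5 kg, loose on the bench. Origin: centre of its underside, z up. Centred on it, the cup's flange overhangs the rim by 12 mm all round; the hinged bottom swings freely inside.
- jar_orange: Bystander: open orange jar of the same shape and size (100 mm across, 80 mm high). Origin: centre of its underside. Not to be used or moved.
Not all that is in view belongs to the job. Leave any green or pink look-alike of the drop_cup alone. What is shaped like the jar_blue but purple or yellow is not meant.

How it is judged:
On the way, in this order (a step that is already met when the one before it is completed fails the run):
1. the cup stands level on the blue jar's mouth, let go of, its tab up and the ball still in it (horizontal distance between drop_cup and jar_blue below 0.018 m and z of drop_cup in the frame of jar_blue between 0.074 and 0.085 m and angle between drop_cup's own z axis and vertical below 0.12 rad and contact force between the fingers and drop_cup below 0.1 N and z of tab_top in the frame of drop_cup above 0.027 m and distance between ball_center and drop_cup below 0.02 m), for 0.2 s.
2. the tab is pressed down with the cup on the blue jar (horizontal distance between drop_cup and jar_blue below 0.018 m and z of drop_cup in the frame of jar_blue between 0.074 and 0.085 m and angle between drop_cup's own z axis and vertical below 0.12 rad and z of tab_top in the frame of drop_cup below 0.025 m), for 0.02 s.
At the end, for the whole second after the job is handed in: The ball lies inside the blue jar; the drop cup sits at rest on the jar's mouth, its axis within 18 mm of the jar's and level within 7 degrees, with its tab sprung up again; the blue jar stands upright (horizontal distance between drop_cup and jar_blue below 0.018 m and z of drop_cup in the frame of jar_blue between 0.074 and 0.085 m and angle between drop_cup's own z axis and vertical below 0.12 rad and horizontal distance between ball_center and jar_blue below 0.046 m and z of ball_center in the frame of jar_blue between 0 and 0.04 m and z of tab_top in the frame of drop_cup above 0.027 m and linear speed of drop_cup below 0.02 m/s and angle between jar_blue's own z axis and vertical below 0.1 rad); the robot touches nothing.
It fails at once if the orange jar is moved by more than 30 mm or tipped (distance of jar_orange from where it was at the start of the episode above 0.03 m or angle between jar_orange's own z axis and vertical above 0.35 rad).
It also fails if it takes over 48 s, if anything falls off the work surface, if the arm or the gripper's body presses on something with over 40 N, if the wrist force passes 120 N, or if a joint passes its speed limit or range.

## Working session

There is one attempt and no reset: what is moved stays moved. The work goes in short steps, Python scripts to look and compute and a shell command to move; the robot and the scene stay as the last step left them, time stands still between calls to the robot, and variables do not carry over. Pictures are saved under pics/ and viewed, at most 10 in all, crops included, and the job is handed in when it is done.

```bash
mkdir -p pics
python3 - <<'E'
from plant import *
import cv2,numpy as np
s=get_state();print(s['clock'],s['tool_pos'],s['eef_rot'],s['opening'])
a=snapshot("scene");b=snapshot("top")
for n,d in(("scene",a),("top",b)):
    print(n,d['mtx'],d['xyz'],d['orientation']);cv2.imwrite(f"pics/{n}0.png",d['frame'][:,:,::-1])
E
```

```text
0.0 [0.20045995 0.59131177 0.23790704] [ 1.62608664e-01  9.86690215e-01 -9.14018847e-04 -8.47763654e-05] 0.9948020033990956
scene [[489.41703792   0.         304.44744799]
 [  0.         489.41703792 237.93051859]
 [  0.           0.           1.        ]] [1.01577572 0.41327952 0.80789057] [ 0.40563865  0.84303849 -0.32108611 -0.14712954]
top [[536.36344579   0.         316.33488366]
 [  0.         536.36344579 235.3188936 ]
 [  0.           0.           1.        ]] [0.38200472 0.01043781 1.0118762 ] [-0.69830604  0.71036349 -0.05473551  0.06896676]
```

View pics/scene0.png

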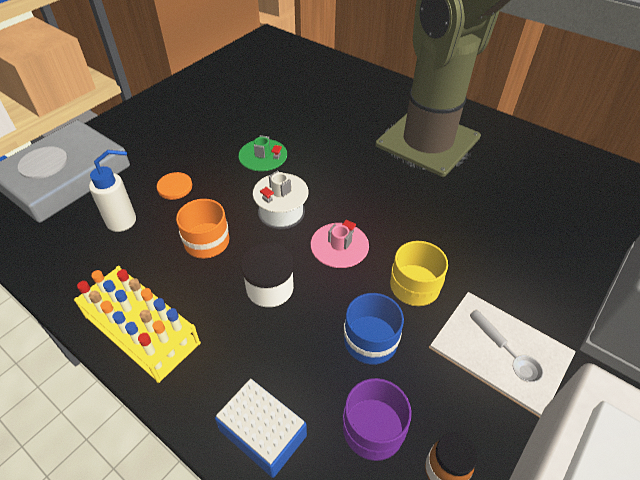

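View pics/top0.png

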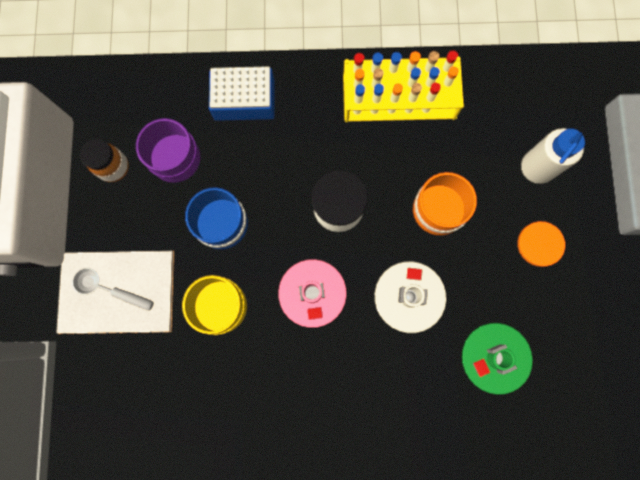

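The scene view shows three cup-shaped things. In the top view they are white at (410,297), pink at (312,293) and green at (497,358). White with a red tab at (414,273), standing on the aluminium ring, fits the description. Of the jars in the top view, blue with a white band is at (217,217), purple at (168,150), yellow at (215,305) and orange at (445,203). The blue one is the target.

```bash
cat > h.py <<'E'
import cv2,numpy as np
from scipy.spatial.transform import Rotation as R
from scipy.optimize import least_squares
def rays(d,uv):
    uv=np.asarray(uv,float).reshape(-1,2)
    r=np.c_[uv,np.ones(len(uv))]@np.linalg.inv(d['mtx']).T
    return r@R.from_quat(d['orientation']).as_matrix().T
def plane(d,uv,z):
    r=rays(d,uv);o=np.array(d['xyz']);return o+r*((z-o[2])/r[:,2])[:,None]
def blob(m,near):
    n,l,st,c=cv2.connectedComponentsWithStats(m.astype(np.uint8))
    k=[i for i in range(1,n) if st[i,4]>15]
    i=min(k,key=lambda i:np.hypot(*(c[i]-near)))
    return (l==i).astype(np.uint8),c[i],st[i]
def circ(d,m,z,r,far=False):
    c=max(cv2.findContours(m,0,cv2.CHAIN_APPROX_NONE)[0],key=len)
    h=cv2.convexHull(c)[:,0]
    p=plane(d,h,z)[:,:2]
    if far:
        v=p-p.mean(0);o=p.mean(0)-np.array(d['xyz'])[:2];p=p[v@o>0.0*np.linalg.norm(o)]
    f=least_squares(lambda x:np.hypot(*(p-x[:2]).T)-x[2],[*p.mean(0),r],loss='soft_l1',f_scale=.001)
    return f.x,np.sqrt(np.mean(f.fun**2))
def hsv(d):return cv2.cvtColor(d['frame'],cv2.COLOR_RGB2HSV).astype(int)
E
python3 - <<'E'
from plant import *
from h import *
for n,cn,bn,tn,on in(("top",(410,297),(217,217),(414,273),(445,203)),("scene",(280,195),(374,325),(267,195),(203,225))):
    d=snapshot(n);H=hsv(d)
    w=(H[...,1]<60)&(H[...,2]>170)
    if n=="top": m,c,st=blob(w,cn);print(n,"cup",c,st,circ(d,m,.064,.062))
    else:
        m,c,st=blob(w,cn);print(n,"cup",c,st,circ(d,m,.064,.062,True))
    b=(abs(H[...,0]-110)<14)&(H[...,1]>120)&(H[...,2]>50)
    m,c,st=blob(b,bn);print("blue",c,st,circ(d,m,.08,.05,True))
    b=(abs(H[...,0]-13)<7)&(H[...,1]>150)&(H[...,2]>100)
    m,c,st=blob(b,on);print("orange",c,st,circ(d,m,.08,.05,True))
    r=((H[...,0]<6)|(H[...,0]>174))&(H[...,1]>150)&(H[...,2]>100)
    m,c,st=blob(r,tn);print("tab",c,st,plane(d,c,.09))
    if n=="top":cv2.imwrite("pics/crop.png",cv2.resize(d['frame'][220:350,350:470,::-1],None,fx=4,fy=4,interpolation=3))
E
```

```text
top cup [409.68161805 298.15575124] [ 375  262   71   71 3634] (array([ 0.43801265, -0.13393536,  0.06172278]), np.float64(0.00020363998510357158))
blue [213.21642364 215.18188795] [ 184  187   58   57 2606] (array([0.58834827, 0.2124163 , 0.05153555]), np.float64(0.00019816055585247843))
orange [446.73864895 200.59173127] [ 418  172   59   58 2709] (array([ 0.60785995, -0.20660982,  0.05094928]), np.float64(0.00014209327742474242))
tab [413.86861314 273.47445255] [407 268  15  12 137] [[ 0.47561142 -0.13868629  0.09      ]]
scene cup [282.97273782 198.60266821] [ 253  171   55   56 1724] (array([ 0.43717788, -0.13433843,  0.06063782]), np.float64(0.0019677247550139655))
blue [372.23907956 322.2874415 ] [ 345  293   59   59 2564] (array([0.58777754, 0.21249392, 0.04941428]), np.float64(0.000304550108989342))
orange [201.27952329 220.66576381] [ 176  198   51   46 1846] (array([ 0.60675635, -0.20669803,  0.04967104]), np.float64(0.0003072544608963748))
tab [266.54545455 191.96103896] [260 187  14  11  77] [[ 0.47766608 -0.13592371  0.09      ]]
```

View pics/crop.png

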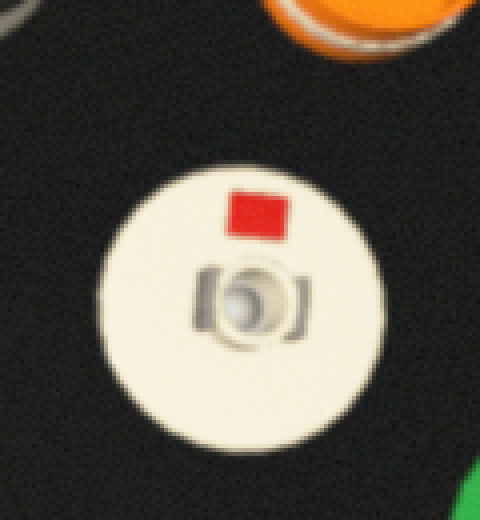

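The crop confirms the white cup: red tab towards image-up (world +x), grey flats left and right, and the steel ball visible in the bore. The two views agree to about 1 mm: cup (0.438,-0.134), jar (0.588,0.212).

```bash
cat > to.py <<'E'
import sys
from plant import *
from h import *
x,y,z,ya=map(float,sys.argv[1:5]) # target TCP, heading (deg) of tool y
s=get_state();q=R.from_quat(s['eef_rot']);M=q.as_matrix()
T=np.c_[[0,0,0],[0,0,0],[0,0,-1.]];a=np.radians(ya);T[:,1]=[np.cos(a),np.sin(a),0];T[:,0]=np.cross(T[:,1],T[:,2])
d=M.T@(np.array([x,y,z])-s['tool_pos'])
print(s['clock'],'pos',np.round(s['tool_pos'],4),'yaw',round(np.degrees(np.arctan2(M[1,1],M[0,1])),2),'F',np.round(s['contact_force'],1),'op',round(s['opening'],3),'ff',s['finger_force'])
print('shift',np.round(d,4),'turn',np.round(R.from_matrix(M.T@T).as_rotvec(),4))
E
python3 -m jog '[[[-0.0346,-0.0243,0,0,0,0],[-0.0346,-0.0243,0,0,0,0],[-0.0346,-0.0243,0,0,0,0],[-0.0346,-0.0243,0,0,0,0],[-0.0346,-0.0243,0,0,0,0],[-0.0346,-0.0243,0,0,0,0],[-0.0346,-0.0243,0,0,0,0],[-0.0346,-0.0243,0,0,0,0],[-0.0346,-0.0243,0,0,0,0],[-0.0346,-0.0243,0,0,0,0]]]' 0.088
python3 to.py 0.4377 -0.134 0.24 85
```

```text
clock: 1.45
tool_pos: [0.451, 0.2496, 0.2387]
eef_rot: [0.163, 0.987, 0.0, -0.0]
contact_force: [-0.3, 0.6, -0.1]
opening: 1.0
finger_force: 0.0
1.45 pos [0.451  0.2496 0.2387] yaw 71.28 F [-0.3  0.6 -0.1] op 1.0 ff 0.0
shift [-0.1105 -0.3675 -0.0013] turn [ 1.000e-04 -0.000e+00 -2.395e-01]
```

```bash
python3 -m jog '[[[-0.011,-0.0368,0,0,0,0],[-0.011,-0.0368,0,0,0,0],[-0.011,-0.0368,0,0,0,0],[-0.011,-0.0368,0,0,0,0],[-0.011,-0.0368,0,0,0,0],[-0.011,-0.0368,0,0,0,0],[-0.011,-0.0368,0,0,0,0],[-0.011,-0.0368,0,0,0,0],[-0.011,-0.0368,0,0,0,0],[-0.011,-0.0368,0,0,0,0],[0,0,0,0,0,-0.12],[0,0,0,0,0,-0.12]]]'
python3 -m jog '[[[0,0,0,0,0,0],[0,0,0,0,0,0]]]'
python3 to.py 0.4377 -0.134 0.14 85
python3 - <<'E'
from plant import *
from h import *
s=get_state();d=snapshot("wrist");H=hsv(d)
M=np.array(d['mount']);Rt=R.from_quat(s['eef_rot'])
d['xyz']=s['tool_pos']+Rt.apply(M[:3,3]);d['orientation']=(Rt*R.from_matrix(M[:3,:3])).as_quat()
cv2.imwrite("pics/wrist1.png",d['frame'][:,:,::-1])
r=((H[...,0]<6)|(H[...,0]>174))&(H[...,1]>150)&(H[...,2]>100)
m=max((blob(r,(320,240)),),key=lambda t:t[2][4]);print("tab",m[1],m[2],plane(d,m[1],.09))
c=cv2.minAreaRect(max(cv2.findContours(m[0],0,cv2.CHAIN_APPROX_NONE)[0],key=len))
p=plane(d,cv2.boxPoints(c),.09)[:,:2];print(p, [np.degrees(np.arctan2(*(p[i+1]-p[i])[::-1])) for i in range(3)])
w=(H[...,1]<60)&(H[...,2]>150);m,cc,st=blob(w,(320,240));print(cc,st,circ(d,m,.064,.062))
E
```

```text
clock: 2.95
tool_pos: [0.4362, -0.1338, 0.2386]
eef_rot: [0.042, 0.999, -0.0, -0.0]
contact_force: [-0.3, -0.7, 0.4]
opening: 0.998
finger_force: 0.0
clock: 3.2
tool_pos: [0.4363, -0.133, 0.2387]
eef_rot: [0.044, 0.999, 0.0, -0.0]
contact_force: [-0.2, 0.3, -0.1]
opening: 0.999
finger_force: 0.0
3.2 pos [ 0.4363 -0.133   0.2387] yaw 84.92 F [-0.2  0.3 -0.1] op 0.999 ff 0.0
shift [-0.0014 -0.0009  0.0987] turn [ 0.0001 -0.0001 -0.0014]
tab [312.22941176 268.33088235] [297 257  31  24 680] [[ 0.47377558 -0.13921691  0.09      ]]
[[ 0.48180997 -0.15267329]
 [ 0.46258321 -0.14998385]
 [ 0.46576585 -0.12589016]
 [ 0.48506313 -0.12818961]] [np.float64(172.03710902762904), np.float64(82.47512157265386), np.float64(-6.79529243318362)]
[314.27005603 210.03157032] [  242   143   145   142 14634] (array([ 0.43690526, -0.13432616,  0.06164572]), np.float64(9.939218450641847e-05))
```

View pics/wrist1.png

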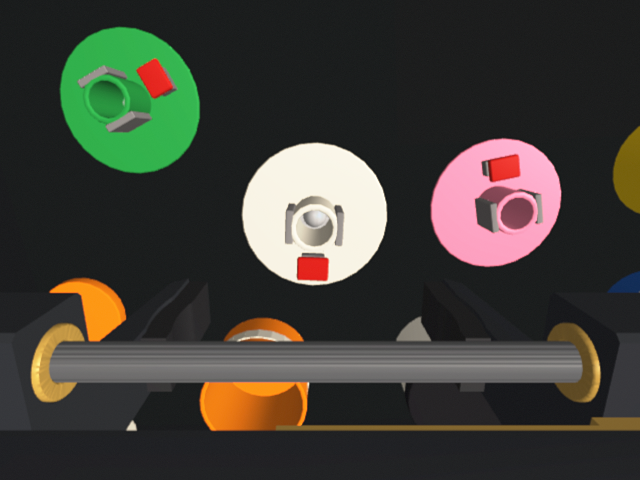

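The wrist view shows the white cup at (314,213), its tab at (312,268) and the ball in the tube at (316,217). The tab heading is about -7.3°. The flange circle fits at 61.6 mm radius against the true 62 mm, so the position is good.

```bash
python3 to.py 0.4372 -0.1342 0.072 82.7
python3 -m jog '[[[-0.0008,-0.0012,0.02,0,0,0.04],[0,0,0.025,0,0,0],[0,0,0.025,0,0,0],[0,0,0.025,0,0,0],[0,0,0.02,0,0,0],[0,0,0.02,0,0,0],[0,0,0,0,0,0],[0,0,0,0,0,0]]]'
python3 to.py 0.4372 -0.1342 0.072 82.7
```

```text
3.25 pos [ 0.4364 -0.133   0.2387] yaw 84.95 F [ 0.1 -0.7  0.4] op 0.999 ff 0.0
shift [-0.0009 -0.0011  0.1667] turn [ 0.     -0.      0.0393]
clock: 4.25
tool_pos: [0.4374, -0.1343, 0.1042]
eef_rot: [0.063, 0.998, -0.0, 0.0]
contact_force: [-0.4, 1.0, 0.1]
opening: 0.998
finger_force: 0.0
4.25 pos [ 0.4374 -0.1343  0.1042] yaw 82.72 F [-0.4  1.   0.1] op 0.998 ff 0.0
shift [0.0003 0.0001 0.0322] turn [-0.0001  0.0007  0.0004]
```

```bash
python3 -m jog '[[[0,0,0.016,0,0,0],[0,0,0.016,0,0,0],[0,0,0,0,0,0],[0,0,0,0,0,0]]]'
python3 -m jog '[[[0,0,0,0,0,0],[0,0,0,0,0,0],[0,0,0,0,0,0],[0,0,0,0,0,0],[0,0,0,0,0,0],[0,0,0,0,0,0],[0,0,0,0,0,0],[0,0,0,0,0,0]]]' 0.03 25
python3 -m jog '[[[0,0,-0.015,0,0,0],[0,0,-0.02,0,0,0],[0,0,-0.02,0,0,0],[0,0,-0.02,0,0,0],[0,0,-0.02,0,0,0],[0,0,-0.02,0,0,0],[0,0,-0.015,0,0,0],[0,0,0,0,0,0],[0,0,0,0,0,0]]]'
python3 to.py 0.588 0.2125 0.2 82.7
```

```text
clock: 4.75
tool_pos: [0.4375, -0.1345, 0.0725]
eef_rot: [0.064, 0.998, -0.0, 0.001]
contact_force: [0.5, -0.0, 0.4]
opening: 0.998
finger_force: 0.0
clock: 5.75
tool_pos: [0.437, -0.1343, 0.0717]
eef_rot: [0.063, 0.998, 0.0, 0.0]
contact_force: [0.2, 0.5, 0.5]
opening: 0.495
finger_force: 25.0
clock: 6.88
tool_pos: [0.4364, -0.1344, 0.201]
eef_rot: [0.063, 0.998, 0.0, -0.001]
contact_force: [0.4, 0.5, -3.2]
opening: 0.499
finger_force: 25.0
6.875 pos [ 0.4364 -0.1344  0.201 ] yaw 82.73 F [ 0.4  0.5 -3.2] op 0.499 ff 24.999897927045822
shift [-0.1065  0.3633  0.0009] turn [ 0.0001 -0.0014  0.0005]
```

```bash
python3 -m jog '[[[-0.0045,0.0155,0,0,0,0],[-0.0095,0.032,0,0,0,0],[-0.0105,0.036,0,0,0,0],[-0.0105,0.036,0,0,0,0],[-0.0105,0.036,0,0,0,0],[-0.0105,0.036,0,0,0,0],[-0.0105,0.036,0,0,0,0],[-0.0105,0.036,0,0,0,0],[-0.0105,0.036,0,0,0,0],[-0.0105,0.036,0,0,0,0],[-0.006,0.02,0,0,0,0],[-0.0025,0.008,0,0,0,0]]]'
python3 -m jog '[[[0,0,0,0,0,0],[0,0,0,0,0,0],[0,0,0,0,0,0],[0,0,0,0,0,0]]]'
python3 to.py 0.588 0.2125 0.2 82.7
python3 - <<'E'
from plant import *
from h import *
for n,cn in(("top",(200,205)),("scene",(374,300))):
    d=snapshot(n);H=hsv(d);cv2.imwrite(f"pics/{n}2.png",d['frame'][:,:,::-1])
E
```

```text
clock: 8.38
tool_pos: [0.5878, 0.2158, 0.2007]
eef_rot: [0.062, 0.998, 0.0, -0.001]
contact_force: [-0.2, -0.6, -2.6]
opening: 0.495
finger_force: 25.0
clock: 8.88
tool_pos: [0.5887, 0.2121, 0.2018]
eef_rot: [0.064, 0.998, -0.0, 0.0]
contact_force: [-0.0, -0.5, -3.1]
opening: 0.496
finger_force: 25.0
8.875 pos [0.5887 0.2121 0.2018] yaw 82.69 F [-0.  -0.5 -3.1] op 0.496 ff 24.99991129618138
shift [0.0007 0.0004 0.0018] turn [-0.0002  0.     -0.0002]
```

View pics/scene2.png

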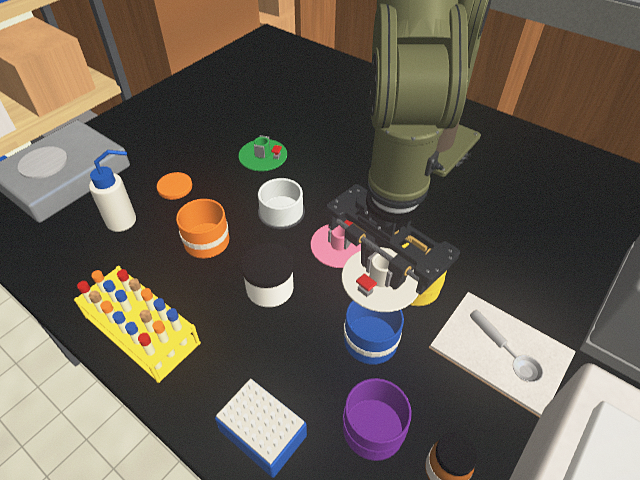

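The scene view shows the cup held level at (382,272), tab at (367,286), above the blue jar (374,333). The ring is empty. Now lowering it.

```bash
python3 -m jog '[[[0.0003,0.0002,0.01,0,0,0],[0,0,0.018,0,0,0],[0,0,0.02,0,0,0],[0,0,0.02,0,0,0],[0,0,0.018,0,0,0],[0,0,0.01,0,0,0],[0,0,0.005,0,0,0],[0,0,0,0,0,0],[0,0,0,0,0,0],[0,0,0,0,0,0]]]'
python3 to.py 0.588 0.2125 0.092 82.7
```

```text
clock: 10.22
tool_pos: [0.5888, 0.2132, 0.1013]
eef_rot: [0.063, 0.998, 0.0, 0.001]
contact_force: [0.7, -0.0, -3.1]
opening: 0.495
finger_force: 25.0
10.225 pos [0.5888 0.2132 0.1013] yaw 82.73 F [ 0.7 -0.  -3.1] op 0.495 ff 24.999818592332304
shift [ 0.0007 -0.0008  0.0093] turn [0.0006 0.001  0.0006]
```

```bash
python3 -m jog '[[[0,0,0.003,0,0,0],[0,0,0.003,0,0,0],[0,0,0.0015,0,0,0],[0,0,0.001,0,0,0],[0,0,0,0,0,0],[0,0,0,0,0,0]]]'
python3 to.py 0.588 0.2125 0.092 82.7
```

```text
clock: 10.98
tool_pos: [0.5884, 0.213, 0.0923]
eef_rot: [0.063, 0.998, 0.0, 0.0]
contact_force: [0.3, -0.4, -1.8]
opening: 0.496
finger_force: 25.0
10.975 pos [0.5884 0.213  0.0923] yaw 82.74 F [ 0.3 -0.4 -1.8] op 0.496 ff 24.9998394632712
shift [ 0.0004 -0.0006  0.0003] turn [0.0002 0.0001 0.0006]
```

Contact has begun: the wrist load fell from 3.1 to 1.8 N. I'll settle it slightly, then release.

```bash
python3 -m jog '[[[0,0,0.0005,0,0,0],[0,0,0,0,0,0],[0,0,0,0,0,0]]]'
python3 -m jog '[[[0,0,0,0,0,0],[0,0,0,0,0,0],[0,0,0,0,0,0],[0,0,0,0,0,0],[0,0,0,0,0,0]]]' 0.06
python3 -m jog '[[[0,0,0,0,0,0],[0,0,0,0,0,0],[0,0,0,0,0,0],[0,0,-0.02,0,0,0],[0,0,-0.03,0,0,0],[0,0,-0.03,0,0,0],[0,0,-0.03,0,0,0],[0,0,-0.03,0,0,0],[0,0,0,0,0,0],[0,0,0,0,0,0]]]' 0.088
python3 to.py 0.588 0.2125 0.23 82.7
python3 - <<'E'
from plant import *
from h import *
s=get_state();d=snapshot("wrist");H=hsv(d)
M=np.array(d['mount']);Rt=R.from_quat(s['eef_rot'])
d['xyz']=s['tool_pos']+Rt.apply(M[:3,3]);d['orientation']=(Rt*R.from_matrix(M[:3,:3])).as_quat()
cv2.imwrite("pics/wrist3.png",d['frame'][:,:,::-1])
r=((H[...,0]<6)|(H[...,0]>174))&(H[...,1]>150)&(H[...,2]>100)
m,c,st=blob(r,(312,268));print("tab",c,st,plane(d,c,.11))
w=(H[...,1]<60)&(H[...,2]>150);m,cc,st=blob(w,(320,240));print(cc,st,circ(d,m,.084,.062))
E
```

```text
clock: 11.35
tool_pos: [0.5885, 0.213, 0.0918]
eef_rot: [0.063, 0.998, 0.0, 0.0]
contact_force: [-0.7, 0.1, -1.7]
opening: 0.494
finger_force: 25.0
clock: 11.98
tool_pos: [0.5884, 0.213, 0.0917]
eef_rot: [0.063, 0.998, 0.0, 0.0]
contact_force: [0.5, -0.4, 0.2]
opening: 0.682
finger_force: 0.0
clock: 13.22
tool_pos: [0.5878, 0.2127, 0.2309]
eef_rot: [0.063, 0.998, -0.0, -0.001]
contact_force: [0.2, 0.3, -0.0]
opening: 1.0
finger_force: 0.0
13.225 pos [0.5878 0.2127 0.2309] yaw 82.74 F [ 0.2  0.3 -0. ] op 1.0 ff 0.0
shift [-0.0002 -0.0001  0.0009] turn [-0.0008 -0.0012  0.0007]
tab [316.10526316 280.65413534] [300 269  33  25 798] [[0.62504685 0.20797741 0.11      ]]
[316.10927528 215.6512377 ] [  238   143   157   155 16765] (array([0.58826968, 0.21272116, 0.06158424]), np.float64(0.0001199989828058997))
```

View pics/wrist3.png

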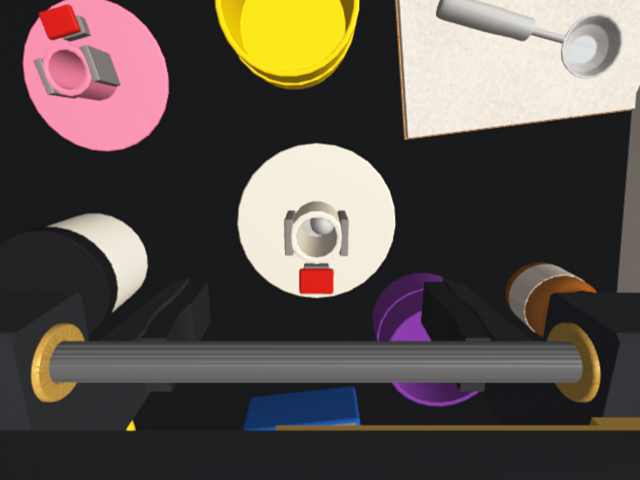

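The wrist view shows the cup centred on the jar at (316,220), tab up at (316,281), ball still in the tube at (320,226). Cup at (0.5883,0.2127) is within 1 mm of the jar. Next I close the fingers and press the tab.

```bash
python3 -m jog '[[[-0.013,0,0,0,0,0],[-0.013,0,0.02,0,0,0],[-0.012,0,0.02,0,0,0],[0,0,0.02,0,0,0],[0,0,0.02,0,0,0],[0,0,0.02,0,0,0],[0,0,0,0,0,0],[0,0,0,0,0,0],[0,0,0,0,0,0]]]' 0 20
python3 to.py 0.6258 0.2079 0.101 82.7
```

```text
clock: 14.4
tool_pos: [0.6266, 0.2084, 0.1325]
eef_rot: [0.063, 0.998, 0.0, 0.001]
contact_force: [0.3, -0.5, 0.4]
opening: 0.01
finger_force: 0.0
14.4 pos [0.6266 0.2084 0.1325] yaw 82.73 F [ 0.3 -0.5  0.4] op 0.01 ff 0.0
shift [ 0.0008 -0.0007  0.0315] turn [0.0009 0.0012 0.0005]
```

```bash
python3 -m jog '[[[0.0005,-0.0005,0.008,0,0,0],[0,0,0.008,0,0,0],[0,0,0.005,0,0,0],[0,0,0.003,0,0,0],[0,0,0.003,0,0,0],[0,0,0.0025,0,0,0],[0,0,0,0,0,0],[0,0,0,0,0,0],[0,0,0,0,0,0]]]'
python3 to.py 0.6258 0.2079 0.101 82.7
```

```text
clock: 15.52
tool_pos: [0.6253, 0.2076, 0.1023]
eef_rot: [0.063, 0.998, -0.0, -0.0]
contact_force: [-3.9, -1.9, 4.5]
opening: 0.005
finger_force: 2.2
15.525 pos [0.6253 0.2076 0.1023] yaw 82.73 F [-3.9 -1.9  4.5] op 0.005 ff 2.221079939045012
shift [-0.0005  0.0003  0.0013] turn [-0.0003 -0.0004  0.0006]
```

Pressed about 8 mm. One more millimetre, a short hold, then lift straight up and check.

```bash
python3 -m jog '[[[-0.0005,0,0.001,0,0,0],[0,0,0,0,0,0],[0,0,0,0,0,0],[0,0,0,0,0,0]]]'
python3 -m jog '[[[0,0,-0.005,0,0,0],[0,0,-0.01,0,0,0],[0,0,-0.03,0,0,0],[0,0,-0.03,0,0,0],[0,0,-0.03,0,0,0],[0.012,0,-0.02,0,0,0],[0.013,0,0,0,0,0],[0.013,0,0,0,0,0],[0,0,0,0,0,0],[0,0,0,0,0,0],[0,0,0,0,0,0]]]'
python3 - <<'E'
from plant import *
from h import *
s=get_state();d=snapshot("wrist");H=hsv(d)
M=np.array(d['mount']);Rt=R.from_quat(s['eef_rot'])
d['xyz']=s['tool_pos']+Rt.apply(M[:3,3]);d['orientation']=(Rt*R.from_matrix(M[:3,:3])).as_quat()
cv2.imwrite("pics/wrist4.png",cv2.resize(d['frame'][120:310,210:420,::-1],None,fx=3,fy=3))
r=((H[...,0]<6)|(H[...,0]>174))&(H[...,1]>150)&(H[...,2]>100)
m,c,st=blob(r,(312,268));print("tab",c,st,plane(d,c,.11))
w=(H[...,1]<60)&(H[...,2]>150);m,cc,st=blob(w,(320,240));print(cc,st,circ(d,m,.084,.062))
E
```

```text
clock: 16.02
tool_pos: [0.6259, 0.2077, 0.1012]
eef_rot: [0.063, 0.998, 0.0, -0.0]
contact_force: [-4.3, -2.2, 4.1]
opening: 0.005
finger_force: 2.4
clock: 17.4
tool_pos: [0.5888, 0.2123, 0.2261]
eef_rot: [0.064, 0.998, 0.0, 0.0]
contact_force: [-0.4, 0.4, -0.4]
opening: 0.006
finger_force: 0.0
tab [316.37908497 275.79738562] [300 269  34  26 459] [[0.62068746 0.20864342 0.11      ]]
[316.16591502 212.87574175] [  237   142   160   147 16852] (array([0.58820286, 0.21277037, 0.06152979]), np.float64(0.0001217835298156656))
```

View pics/wrist4.png

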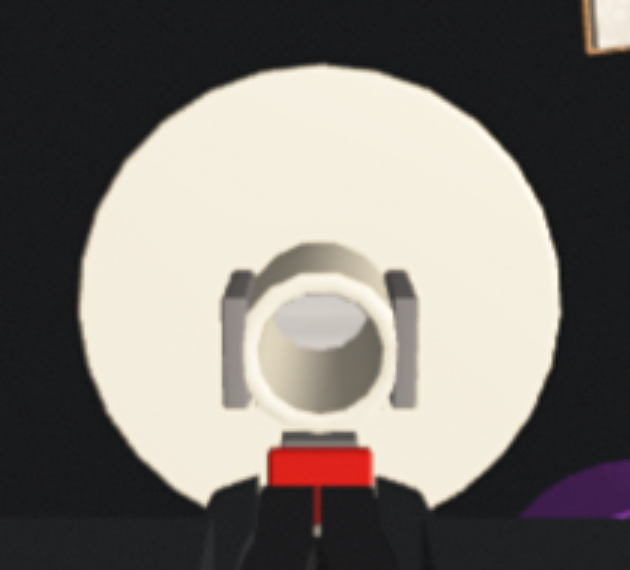

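The crop shows the bore empty: only the flat grey hinged bottom, shut again, at about (320,320), and no ball. The tab's upper edge is at the same row as before the press, so it is up. The cup is still centred at (0.5882,0.2128). Handing in.

```bash
python3 -c "
from plant import *
print(finish_job())"
```

```text
the job is handed in; nothing more can be done
None
```

The job is handed in at about 17.5 s on the robot's clock: the ball dropped into the blue jar (inferred from the empty cup, as I could not see inside the jar), the cup sits level on the jar with its tab sprung up, and the orange jar was never touched; the hand-in call returned no verdict.

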